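Proof-pull a glued joint on the bench puller

ROBOT

A 7-joint arm with a two-finger parallel gripper is mounted at the origin on a cart in front of the work surface, level with it; the furniture and walls round the work are solid. World frame = base frame: x ahead of the robot, y to its left, z up, the work surface at z = 0. Lengths are in m, angles in rad, forces in N, time in s.
With the tool pointing down it reaches from about 0.35 to 0.9 m from the base axis. Payload 19.9 kg.
Tool frame: the origin (TCP) lies where the fingers leave the gripper's body, on its centre line; the fingertips stand 73 mm ahead of it and the grasp point (between the pads) lies 54 mm ahead of it; x points along the fingers, y is the direction in which the jaws open and shut, and the axes are right-handed (so a half turn about x gives the same grasp; the last joint's range is limited). The gripper opens to 85 mm and grips with 20 to 120 N. Pads are 22 mm wide; open, the fingers measure 114 mm over their backs; the gripper's body (76 mm by 85 mm) begins 54 mm behind the grasp point. The pads swing forward as they close: fully open they stand 13 mm farther back than shut.
Start: joints at [1.183, 0.417, -0.01, 1.614, 0.005, 1.111, -0.053], TCP at [0.212, -0.588, 0.304] pointing down, gripper open.
Joint ranges: [-2.81, 2.81], [-0.39, 2.02], [-1.27, 1.25], [0.06, 2.57], [-1.19, 4.33], [0.19, 2], [-2.82, 2.82]. Speed limits (rad/s): [1.89, 1.89, 2.39, 2.39, 3.01, 3.01, 3.01].

INTERFACE

Orientations are given as [roll, pitch, yaw] about the fixed x, y, z axes, in that order (R = Rz(yaw) Ry(pitch) Rx(roll)).
In Python, from cell import get_state, read_camera, hand_in gives the robot as it stands. The module is installed in compiled form; this text tells all that it offers.
- The arm moves only by the shell command python3 -m pendant 'ROWS' [FORCE]. ROWS is JSON, a list of rows, each a list of 5 numbers: the gripper's target within -1 to 1 (fully open at 1, half-way at 0, shut at -1), then the shift along the tool's x, y, z in cm, then the turn about the tool's x in rad. In form: [[jaw, tx, ty, tz, roll], ...]. A call has 1 to 20 rows; each row shifts and turns the commanded pose from where the row before left it, along the tool's axes as they then stand; what a row does not reach is not made up. A row lasts 1/10 s, in which the tool goes at most 50 mm and 8.59 degrees, less where a joint would pass 70% of its speed; a pose out of reach is approached as far as the arm can. A call with a gripper value outside its range is refused whole. The fingers move at their own pace and stop on an object; FORCE is the grip in N (left out, the last holds). Time passes only in rows, so rows that do not move let the fingers close. It gives the time, the measured TCP pose, the force and the opening at its end, in the units of the state.
- get_state(): the state, without advancing time (a new reading comes with each control period).
- read_camera(name): name is "side" or "top"; returns a dict with "frame" (400x640x3 uint8, blue, green, red), "fov_y" (degrees; the focal length in pixels is half the picture's height over the tangent of half this angle, whatever the lens; pixels are square), "cx", "cy" (the principal point, pixels), "R" (3x3) and "t" (3): a world point X has camera coordinates R X + t. Camera axes: x right, y down, z forward; pixel columns grow to the right and rows downward; lengths in m; the calibration is good to about 2 mm. A picture is of the moment at which its call begins. There is no depth.
- hand_in(): hands the job in, once; it reports no verdict.
The state is a dict: "time": time; "qpos": joint angles; "joint_vel": joint speeds; "tau": joint torques, N m; "tool_pos": TCP position; "orientation": TCP orientation; "wrist_force": force on the tool from outside, world axes, zero at the start; "moment": the same for the moment, N m; "opening": finger opening in m.
Only numpy, scipy, OpenCV 4.12 (cv2) and the standard library are available. Lean on these libraries where they do the work, as an engineer would, in place of code of your own. Each camera call takes 0.05 s, during which the arm holds its last target. There are 200 camera calls.

TASK

Proof-test the glue joint: lay the dog-bone test piece into the two open grips of the bench puller, then draw the black handle straight out until the red needle stands at the green clip and hold it there for a second. Ease the handle all the way back home without letting it snap, and leave the piece in the grips with the orange peak rider showing this pull, its needle-side edge within the width of the green clip; if the rider was left beyond the clip by an earlier pull, push it back towards zero before you pull.

Things in the scene. Friction and masses are not known exactly. Their poses are not given: they have to be found in the camera images.
- test_piece: Loose flat dog-bone of two plastic halves (one white, one grey) glued end to end: 110 mm long along its y, 12 mm thick. A head 36 mm wide (x) and 20 mm long at each end, a waist 13 mm wide and 70 mm long between them; pick it up across the middle of the waist. Origin: centre of its underside, z up. It may go in either way round. 60 g.
- puller: Bench joint puller, fixed: plywood base 76 mm (x) by 285 mm (y, from -85 to +200), a fixed aluminium grip at its +y end, a grey spring gauge whose own aluminium grip faces the fixed one, a black pull handle at the -y end. Origin: on the table on the centre line; z up, its -y axis is the pull direction. The gauge is 63 mm high, the rider's tab 90 mm.
- seat (a point): Where the test piece's underside centre belongs: midway between the grips, on the floor level (34 mm over the table), axes as puller. Each grip: open-topped T pocket 43 mm wide, 28 mm long, mouth 20 mm, walls 14 mm high. Piece lies along y, heads centred 45 mm either side of here; play 3.5 mm sideways, 4 mm lengthwise. Between grips 46 mm free for fingers, base top 14 mm over the table.
- gauge_body (a joint): How far (m) the whole spring gauge with its grip has slid along the base in the pull direction, 0 at the start, 0.05 at its stop. It slides freely (0.6 N) until a seated test piece holds it back, usually after 4 to 8 mm; then the spring stretches.
- gauge_rod (a joint): Extension (m) of the sprung rod out of the gauge = reading of the red needle on the 0 to 70 mm scale; 0 = home. Spring: 2.6 N at home plus 1.3 N per 10 mm; stop at 0.068.
- handle (a point): Middle of the black turned handle's waist on the rod, 45 mm above the table: a round grip lying along the puller's y, waist 21 mm in diameter and 38 mm long, with a 26 mm collar on the gauge side and a 32 mm bulge at the outer end, free on both sides and beneath.
- peak_rider (a joint): Reading (m) of the orange peak rider on the same scale: the needle pushes it along, and it stays by friction (1 N) at the largest pull. It can be pushed back by hand towards 0, not past the needle.
- rider_edge (a point): The rider's needle-side edge (its +y face, the edge that is read), on the centre line, 66 mm over the table. The rider reaches 12 mm from here in the pull direction; its upright tab, 14 mm wide, stands 2 to 10 mm from the edge, 64 to 90 mm over the table. Push the tab towards the puller's +y to set it back.
- needle (a point): The reading face of the red needle (its face towards the handle), 66 mm above the table; the needle is 18 mm wide and 74 mm high over the table.
- limit_clip (a joint): Reading (m) of the middle of the green clip, 10 mm wide along the scale, which marks the proof load. Clamped fast on the scale edge; do not shift it.
- clip_mark (a point): Point on the gauge's centre line level with the middle of the green clip, 66 mm above the table; the clip itself sits 15 to 25 mm to the -x side of it.
- magnifier_lamp: Fixed magnifier lamp right of the work, to be kept clear of: origin at the middle of its round foot on the table; its stalk rises 80 mm from there towards the puller and bends back over to the round lens head, 0.3 m up.
- nippers: Bystander: red-handled nippers lying flat, 144 mm by 78 mm; origin underneath.
- parts_case: Bystander: pale flat plastic case, 62 x 87 x 26 mm; origin underneath.
- blue_thinner: Bystander: bottle with dark blue cap, 38 mm wide, 90 mm high; origin at its foot.

How it is judged:
By the outcome, as a careful person would: the job done as asked, in the order asked, and still so for the second after the job is handed in, with the robot touching nothing.
It also fails if it takes over 67 s, if anything falls off the work surface, if the arm or the gripper's body presses on something with over 40 N, if the wrist force passes 120 N, or if a joint passes its speed limit or range.

## Working session

There is one attempt and no reset: what is moved stays moved. The work goes in short steps, Python scripts to look and compute and a shell command to move; the robot and the scene stay as the last step left them, time stands still between calls to the robot, and variables do not carry over. Pictures are saved under pics/ and viewed, about 8 in all and at most 12, crops included, and the job is handed in when it is done.

```bash
mkdir -p pics; cat > h.py <<'E'
import numpy as np, cv2
from cell import get_state, read_camera
def K(c):
    f=c["frame"].shape[0]/2/np.tan(np.radians(c["fov_y"])/2); return f,c["cx"],c["cy"]
def ray(c,u,v):
    f,cx,cy=K(c); R=np.array(c["R"]);t=np.array(c["t"])
    return -R.T@t, R.T@np.array([(u-cx)/f,(v-cy)/f,1.])
def onz(c,u,v,z):
    o,d=ray(c,u,v); return o+d*(z-o[2])/d[2]
def proj(c,X):
    f,cx,cy=K(c); p=np.array(c["R"])@np.array(X)+np.array(c["t"]); return p[0]/p[2]*f+cx,p[1]/p[2]*f+cy
E
python3 - <<'E'
from h import *
import pickle
d={}
for n in("top","side"):
    c=read_camera(n); d[n]=c; cv2.imwrite(f"pics/{n}0.png",c["frame"])
    o,_=ray(c,0,0); print(n,c["fov_y"],c["cx"],c["cy"],o.round(3),np.array(c["R"]).round(3).tolist())
pickle.dump(d,open("d0.pkl","wb")); print(get_state())
E
```

```text
top 43.816530641417344 322.6287007649029 198.65277996468203 [ 0.316 -0.072  1.287] [[-0.034, -0.999, -0.004], [-0.978, 0.034, -0.207], [0.207, -0.003, -0.978]]
side 53.50662376259502 318.3091812995265 202.33997683646504 [ 0.436 -0.673  0.708] [[0.973, -0.232, -0.017], [-0.176, -0.686, -0.706], [0.152, 0.69, -0.708]]
{'time': 0.1, 'qpos': array([ 1.18248969,  0.41789626, -0.0102996 ,  1.61410751,  0.00470049,
        1.11069653, -0.05300947]), 'joint_vel': array([ 1.73710461e-06, -3.78349890e-03,  1.08709640e-04, -2.77534275e-03,
       -1.56093744e-03, -6.27707394e-04, -1.79668803e-04]), 'tau': array([ 4.10779776e-04, -8.65828228e+01,  6.79168124e-01, -4.35642064e+01,
        1.90542557e-02,  4.93535757e-03, -2.66978205e-06]), 'tool_pos': array([ 0.21235252, -0.58757446,  0.30333677]), 'orientation': array([-1.49057578,  1.56971229,  1.99781911]), 'wrist_force': array([ 0.12721545, -0.69295572,  0.81625107]), 'moment': array([-0.01291766,  0.02544951,  0.00764627]), 'opening': 0.08538255266931512}
```

View pics/top0.png

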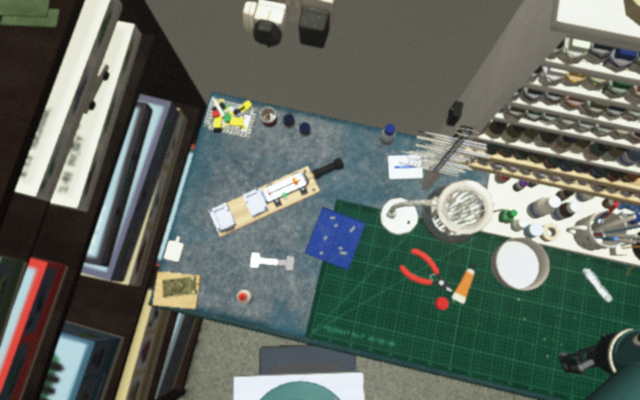

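View pics/side0.png

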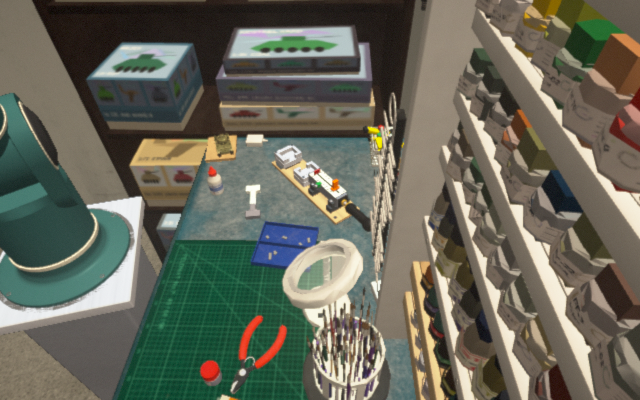

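The top view shows the puller running from (222,215) at the fixed grip to (335,163) at the handle. The test piece is at (272,262) and the lamp at (400,215)–(465,207). The side view shows the same layout. I'll make one zoomed composite of both views.

```bash
python3 - <<'E'
from h import *
import pickle
d=pickle.load(open("d0.pkl","rb"))
a=cv2.resize(d["top"]["frame"][145:285,200:360],None,fx=5,fy=5,interpolation=cv2.INTER_CUBIC)[:600]
cv2.imwrite("pics/t1.png",a[:600])
b=cv2.resize(d["side"]["frame"][140:240,240:375],None,fx=5.9,fy=5.9,interpolation=cv2.INTER_CUBIC)
cv2.imwrite("pics/s1.png",b)
E
```

```text
(no output)
```

View pics/t1.png

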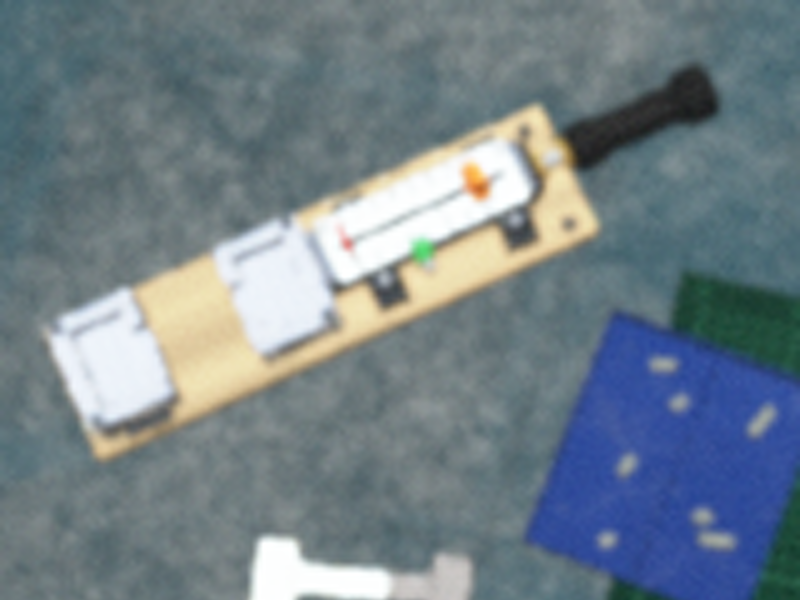

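View pics/s1.png

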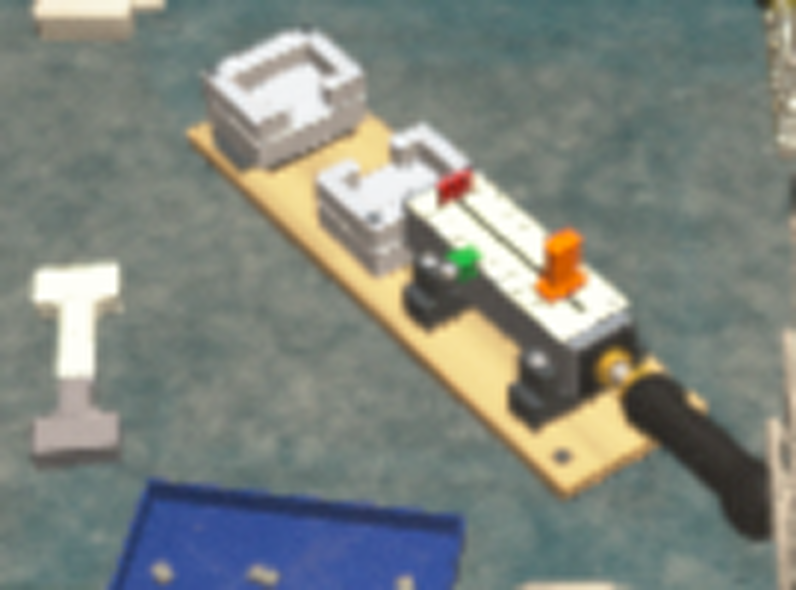

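The zooms show:
- **Puller base corners (top crop px):** (540,103), (598,235) and (102,460).
- **Needle, clip and rider (top crop px):** needle at (347,243), clip at (423,250), rider at (477,182). The rider is beyond the clip.
- **Handle (top crop px):** runs from (575,140) to (700,90).

Next I'll turn these into positions.

```bash
cat > meas.py <<'E'
from h import *
def T(c,u,v,z): return onz(c,200+(u+.5)/5-.5,145+(v+.5)/5-.5,z)
def S(c,u,v,z): return onz(c,240+(u+.5)/5.9-.5,140+(v+.5)/5.9-.5,z)
def cents(img,box):
    h=cv2.cvtColor(img,cv2.COLOR_BGR2HSV).astype(int); H,Sa,V=h[...,0],h[...,1],h[...,2]
    x0,x1,y0,y1=box; roi=np.zeros(H.shape,bool); roi[y0:y1,x0:x1]=1
    m={"red":((H<6)|(H>172))&(Sa>110)&(V>90),"orange":(H>=6)&(H<18)&(Sa>170)&(V>140),"green":(H>45)&(H<75)&(Sa>130)&(V>80)}
    o={}
    for k,q in m.items():
        n,l,s,ce=cv2.connectedComponentsWithStats((q&roi).astype(np.uint8))
        if n>1:
            i=1+s[1:,4].argmax(); o[k]=(ce[i],s[i].tolist())
    return o
def tri(c1,p1,c2,p2):
    o1,d1=ray(c1,*p1);o2,d2=ray(c2,*p2)
    A=np.array([d1,-d2]).T; s=np.linalg.lstsq(A,o2-o1,rcond=None)[0]
    a,b=o1+d1*s[0],o2+d2*s[1]; return (a+b)/2,np.linalg.norm(a-b)
E
python3 - <<'E'
from meas import *
import pickle
d=pickle.load(open("d0.pkl","rb"));t,s=d["top"],d["side"]
print("base top corners",[T(t,u,v,.014).round(4)[:2] for u,v in((540,103),(598,235),(102,460))])
print("base side corners",[S(s,u,v,z).round(4)[:2] for u,v,z in((568,485,.014),(190,128,.014),(660,440,.014))])
ct=cents(t["frame"],(250,325,165,215));cs=cents(s["frame"],(300,350,160,200))
print(ct,cs)
for k in ct:
    if k in cs: print(k,tri(t,ct[k][0],s,cs[k][0]))
print("handle T",T(t,585,148,.045),T(t,700,88,.045))
for n,c,b in(("t",t,(240,300,245,280)),("s",s,(240,265,180,222))):
    g=c["frame"][b[2]:b[3],b[0]:b[1]].astype(int); sat=g.max(2)-g.min(2)
    m=((sat<40)&(g.min(2)>120)).astype(np.uint8)
    n_,l,st,ce=cv2.connectedComponentsWithStats(m); i=1+st[1:,4].argmax()
    cn=cv2.findContours((l==i).astype(np.uint8),0,1)[0][0].reshape(-1,2)+[b[0],b[2]]
    P=np.array([onz(c,u,v,.012)[:2] for u,v in cn]).astype(np.float32)
    r=cv2.minAreaRect(P); print(n,"piece",r,cv2.boxPoints(r).round(4).tolist(), st[i])
E
```

```text
base top corners [array([ 0.6774, -0.0399]), array([ 0.6045, -0.0684]), array([0.4945, 0.191 ])]
base side corners [array([ 0.6108, -0.0693]), array([0.4984, 0.1918]), array([ 0.6534, -0.0547])]
{'orange': (array([295. , 181.5]), [294, 180, 3, 4, 6]), 'green': (array([284.2, 194.6]), [283, 194, 3, 2, 5])} {'red': (array([316.65, 170.95]), [314, 169, 6, 5, 20]), 'orange': (array([334.84615385, 185.23076923]), [331, 179, 8, 12, 52]), 'green': (array([318.23076923, 183.92307692]), [316, 182, 5, 5, 13])}
orange (array([ 0.62157205, -0.00869428,  0.07335551]), np.float64(0.0047086819837576085))
green (array([0.58980119, 0.02012683, 0.06007975]), np.float64(0.0009174333765252954))
handle T [ 0.64367785 -0.06326768  0.045     ] [ 0.67372126 -0.12387951  0.045     ]
t piece ((0.419002890586853, 0.06816823780536652), (0.13045094907283783, 0.07883361726999283), 72.59928131103516) [[0.3619000017642975, 0.01769999973475933], [0.43709999322891235, -0.005900000222027302], [0.47609999775886536, 0.11860000342130661], [0.4009000062942505, 0.14219999313354492]] [  2   0  53  32 608]
s piece ((0.4294215738773346, 0.06050184369087219), (0.14996232092380524, 0.06277956068515778), 84.55043029785156) [[0.3910999894142151, -0.01119999960064888], [0.45350000262260437, -0.017100000753998756], [0.46779999136924744, 0.13220000267028809], [0.40529999136924744, 0.13809999823570251]] [  0   0  25  42 646]
```

```bash
python3 - <<'E'
from meas import *
import pickle
from scipy.spatial.transform import Rotation as Ro
d=pickle.load(open("d0.pkl","rb"));t,s=d["top"],d["side"]
for n,c,b in(("t",t,(245,300,248,278)),("s",s,(243,264,180,222))):
    g=c["frame"][b[2]:b[3],b[0]:b[1]].astype(int)
    for th in (135,150):
        m=(g[...,2]>th).astype(np.uint8)
        n_,l,st,ce=cv2.connectedComponentsWithStats(m); i=1+st[1:,4].argmax()
        v,u=np.nonzero(l==i)
        P=np.array([onz(c,a+b[0],e+b[2],.012)[:2] for a,e in zip(u,v)]).astype(np.float32)
        r=cv2.minAreaRect(P); print(n,th,st[i],np.round(r[0],4),np.round(r[1],4),round(r[2],2)); print(cv2.boxPoints(r).round(4).tolist())
ex=np.array([.92,.392]);ey=np.array([-.392,.92]);O=np.array([.610,.0233])
loc=lambda X:((X[:2]-O)@ex*1e3,(X[:2]-O)@ey*1e3)
for nm,u,v,z in(("fix in",134,290,.048),("fix in",172,388,.048),("fix out",52,330,.048),("fix out",100,428,.048),("g in",218,250,.048),("g in",267,355,.048),("g out",290,222,.048),("g out",337,315,.048),("needle",347,243,.074),("clip",423,250,.066),("rider",477,182,.078)):
    print(nm,np.round(loc(T(t,u,v,z)),1))
for nm,u,v,z in(("needle top",457,180,.074),("clip",463,263,.066),("rider tab top -x/+y..",562,238,.09),("handle bulge",755,500,.045),("collar",645,395,.045),("fix front corner",262,125,.048),("fix R corner",363,75,.048),("g front corner",382,225,.048),("gL",318,180,.048),("fixL",208,85,.048)):
    print(nm,np.round(loc(S(s,u,v,z)),1))
print("lamp",tri(t,(465,207),s,(322,272)),"foot",onz(t,399,217,0))
R=Ro.from_euler("xyz",get_state()["orientation"]).as_matrix();print(R.round(3))
E
```

```text
t 135 [  4   4  46  19 479] [0.4278 0.0589] [0.1143 0.0418] 84.98
[[0.4018999934196472, 0.003700000001117587], [0.44359999895095825, 9.999999747378752e-05], [0.4535999894142151, 0.11400000005960464], [0.41190001368522644, 0.1177000030875206]]
t 150 [  4   4  45  18 429] [0.429  0.0596] [0.1122 0.0392] 84.89
[[0.4043999910354614, 0.005400000140070915], [0.44350001215934753, 0.0019000000320374966], [0.45350000262260437, 0.1137000024318695], [0.41440001130104065, 0.11720000207424164]]
s 135 [  0   3  18  34 364] [0.426  0.0592] [0.1159 0.0436] 82.53
[[0.3968000113964081, 0.0044999998062849045], [0.4401000142097473, -0.0010999999940395355], [0.45509999990463257, 0.11379999667406082], [0.41190001368522644, 0.11949999630451202]]
s 150 [  2   4  16  33 319] [0.4286 0.058 ] [0.1129 0.0388] 82.88
[[0.40230000019073486, 0.004399999976158142], [0.4408000111579895, -0.00039999998989515007], [0.454800009727478, 0.11159999668598175], [0.4162999987602234, 0.11640000343322754]]
fix in [ 25.9 146.8]
fix in [-28.8 148.9]
fix out [ 24.4 192.5]
fix out [-32.3 189.6]
g in [26.9 99.8]
g in [-33.6  98.7]
g out [24.8 60.6]
g out [-29.8  58.3]
needle [-4.1 38.4]
clip [-21.6   5.3]
rider [ -4.1 -33.3]
needle top [-0.6 34.8]
clip [-24.   -0.8]
rider tab top -x/+y.. [  0.5 -34.2]
handle bulge [  -1.9 -156.1]
collar [  0.6 -88.1]
fix front corner [-29.4 143.1]
fix R corner [ 26.8 145.2]
g front corner [-25.6  55.4]
gL [-30.7  96.5]
fixL [-33.3 182.3]
lamp (array([ 0.50459007, -0.37222226,  0.26717705]), np.float64(0.0018874526033535954)) foot [ 0.53209324 -0.27536202  0.        ]
[[-0.     0.34  -0.94 ]
 [ 0.001 -0.94  -0.34 ]
 [-1.    -0.001  0.   ]]
```

Estimates (x, y in m):

| Item | Position | Angle |
|---|---|---|
| Test piece | (0.4285, 0.059) | yaw about −5.7° |
| Puller | origin about (0.608, 0.022) | yaw about 23° |
| Seat | about (0.560, 0.135) | as puller |

I'll start by moving over the piece.

```bash
cat > go.py <<'E'
import sys; from h import *
from scipy.spatial.transform import Rotation as Ro
# usage: go.py x y z yawdeg(of tool y) -> remaining shift in tool axes (cm) at present orientation, roll
s=get_state(); R=Ro.from_euler("xyz",s["orientation"]).as_matrix(); p=s["tool_pos"]
x,y,z,a=map(float,sys.argv[1:5])
cur=np.degrees(np.arctan2(R[1,1],R[0,1])); da=(a-cur+180)%360-180
c,sn=np.cos(np.radians(a)),np.sin(np.radians(a)); Rt=np.array([[0,c,sn],[0,sn,-c],[-1,0,0]])
dd=np.array([x,y,z])-p
print("t",round(s["time"],2),"p",p.round(4),"yawy",cur.round(2),"xaxis",R[:,0].round(3),"shift now-axes cm",(R.T@dd*100).round(2),"after-turn axes",(Rt.T@dd*100).round(2),"roll",round(-np.radians(da),3),"F",s["wrist_force"].round(1),"open",round(s["opening"],4),"q",s["qpos"].round(2))
E
python3 -m pendant '[[1,0,-1.5,-1.2,0],[1,0,-3,-2.4,0],[1,0,-3,-2.4,0],[1,0,-3,-2.4,0],[1,0,-3,-2.4,0],[1,0,-3,-2.4,0],[1,0,-3,-2.4,0],[1,0,-3,-2.4,0],[1,0,-3,-2.4,0],[1,0,-3,-2.4,0],[1,0,-3,-2.4,0],[1,0,-3,-2.4,0],[1,0,-3,-2.4,0],[1,0,-3,-2.4,0],[1,0,-3,-2.4,0],[1,0,-3,-2.4,0],[1,0,-3,-2.4,0],[1,0,-3,-2.4,0]]' 60
python3 go.py .4285 .059 .16 -5.7
```

```text
time: 1.9
tool_pos: [0.4291, 0.0502, 0.3039]
orientation: [1.473, 1.571, -1.322]
wrist_force: [1.4, -0.8, -0.8]
opening: 0.0853
t 1.9 p [0.4291 0.0502 0.3039] yawy -70.14 xaxis [ 0. -0. -1.] shift now-axes cm [14.39 -0.85 -0.24] after-turn axes [14.39 -0.14 -0.87] roll -1.125 F [ 1.4 -0.8 -0.8] open 0.0853 q [ 0.4   0.1  -0.61  2.05  0.07  1.01 -1.47]
```

```bash
python3 -m pendant '[[0.2,1.8,0,0,-0.14],[0.2,1.8,0,0,-0.14],[0.2,1.8,0,0,-0.14],[0.2,1.8,0,0,-0.14],[0.2,1.8,0,0,-0.14],[0.2,1.8,0,0,-0.14],[0.2,1.8,0,0,-0.14],[0.2,1.8,0,0,-0.145],[0.2,0,-0.14,-0.87,0],[0.2,0,0,0,0]]'
python3 go.py .4285 .059 .076 -5.7
python3 - <<'E'
from meas import *
import pickle
d={}
for n in("top","side"):
    c=read_camera(n); d[n]=c
a=cv2.resize(d["top"]["frame"][150:290,220:340],None,fx=4,fy=4,interpolation=cv2.INTER_CUBIC)
b=cv2.resize(d["side"]["frame"][130:240,230:310],None,fx=4.9,fy=5.09,interpolation=cv2.INTER_CUBIC)[:560]
cv2.imwrite("pics/a2.png",np.hstack([a[:560],cv2.resize(b,(310,560))]))
E
```

```text
time: 2.9
tool_pos: [0.4284, 0.0588, 0.1602]
orientation: [-2.487, 1.57, 2.123]
wrist_force: [-0.2, 0.8, -0.2]
opening: 0.0511
t 2.9 p [0.4284 0.0588 0.1602] yawy -5.85 xaxis [-0.001  0.001 -1.   ] shift now-axes cm [ 8.42  0.02 -0.02] after-turn axes [ 8.42  0.01 -0.02] roll -0.003 F [-0.2  0.8 -0.2] open 0.0511 q [ 0.4   0.38 -0.7   2.18  0.37  0.71 -0.65]
```

View pics/a2.png

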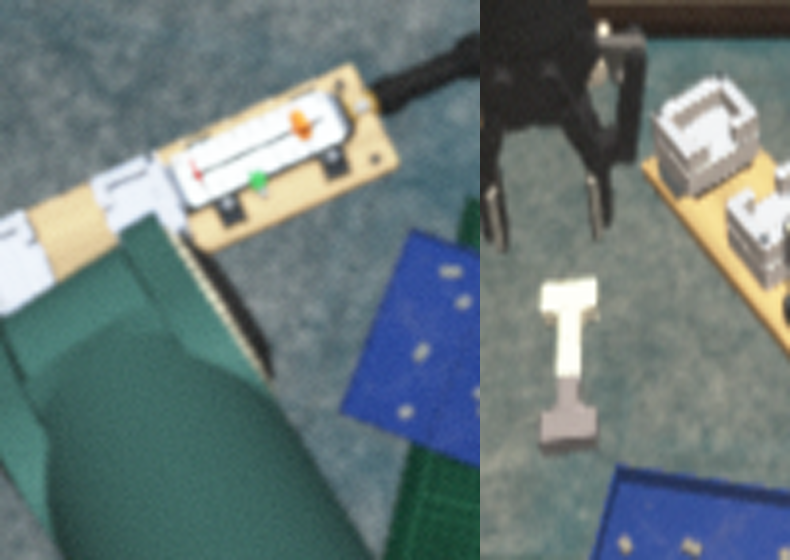

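The fingers straddle the piece in the side view, where the waist is near composite pixel (568,375). The arm hides the top view. Descending to grasp.

```bash
python3 -m pendant '[[0,1.6,0,0,0],[0,2,0,0,0],[0,2,0,0,0],[0,1.6,0,0,0],[0,0.8,0,0,0],[0,0.2,0,0,0],[0,0,0,0,0],[-1,0,0,0,0],[-1,0,0,0,0],[-1,0,0,0,0],[-1,0,0,0,0],[-1,0,0,0,0],[-1,0,0,0,0]]' 50
python3 go.py .4285 .059 .16 -5.7
```

```text
time: 4.3
tool_pos: [0.4288, 0.0575, 0.0786]
orientation: [1.391, 1.57, -0.28]
wrist_force: [-3.5, -0.4, 14.6]
opening: 0.0111
t 4.3 p [0.4288 0.0575 0.0786] yawy -5.7 xaxis [ 0.001 -0.    -1.   ] shift now-axes cm [-8.14 -0.04 -0.15] after-turn axes [-8.14 -0.04 -0.15] roll -0.0 F [-3.5 -0.4 14.6] open 0.0111 q [ 0.28  0.53 -0.56  2.21  0.56  0.54 -0.81]
```

```bash
python3 -m pendant '[[-1,-0.5,0,0,0],[-1,-1.5,0,0,0],[-1,-3,0,0,0],[-1,-3,0,0,0],[-1,-3,0,0,0],[-1,-1,0,0,-0.1],[-1,0,0,0,-0.14],[-1,0,0,0,-0.14],[-1,0,0,0,-0.12],[-1,0,0,0,0]]'
python3 go.py .5604 .1347 .17 23.1
```

```text
time: 5.3
tool_pos: [0.4284, 0.0574, 0.1982]
orientation: [2.358, 1.571, 1.19]
wrist_force: [-0.2, 0.7, -1.0]
opening: 0.011
t 5.3 p [0.4284 0.0574 0.1982] yawy 23.09 xaxis [ 0.  0. -1.] shift now-axes cm [ 2.82 15.18 -1.94] after-turn axes [ 2.82 15.18 -1.93] roll -0.0 F [-0.2  0.7 -1. ] open 0.011 q [ 0.55  0.33 -0.86  2.15  0.35  0.8  -0.13]
```

```bash
python3 -m pendant '[[-1,0,1.5,-0.2,0],[-1,0,3,-0.4,0],[-1,0,3.5,-0.4,0],[-1,0.4,3.5,-0.4,0],[-1,0.8,2.2,-0.3,0],[-1,0.8,1,-0.2,0],[-1,0.8,0.5,0,0],[-1,0,0,0,0],[-1,0,0,0,0]]'
python3 go.py .5604 .1347 .17 23.1
python3 - <<'E'
from meas import *
import pickle
c=read_camera("side"); pickle.dump(c,open("s3.pkl","wb"))
cv2.imwrite("pics/s3.png",cv2.resize(c["frame"][105:225,250:350],None,fx=5,fy=5,interpolation=cv2.INTER_CUBIC))
E
```

```text
time: 6.2
tool_pos: [0.5603, 0.1338, 0.1699]
orientation: [-1.423, 1.57, -2.594]
wrist_force: [0.8, 0.2, -0.1]
opening: 0.0112
t 6.2 p [0.5603 0.1338 0.1699] yawy 22.92 xaxis [-0.001 -0.    -1.   ] shift now-axes cm [-0.01  0.04 -0.08] after-turn axes [-0.01  0.04 -0.08] roll -0.003 F [ 0.8  0.2 -0.1] open 0.0112 q [ 0.28  0.61 -0.75  1.83  0.52  0.91 -0.31]
```

View pics/s3.png

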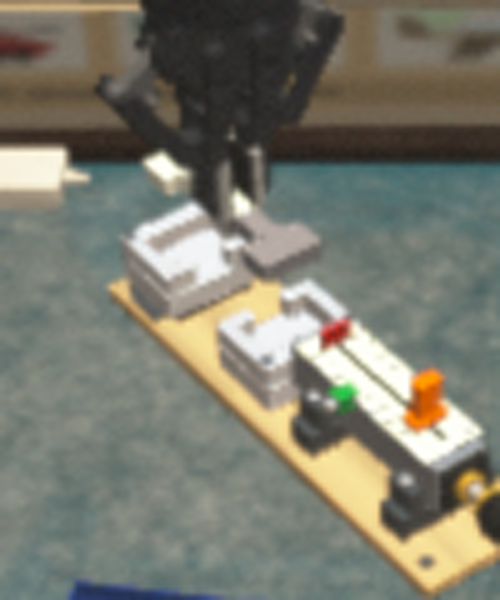

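The side view shows the piece held level above the grips. The grey head is at crop px (283,248), and it looks slightly beyond the gauge grip towards the fixed one because of its height. I'll measure it in the same camera against the grips.

```bash
python3 - <<'E'
from meas import *
import pickle
c=pickle.load(open("s3.pkl","rb"))
ex=np.array([.92,.392]);ey=np.array([-.392,.92]);O=np.array([.610,.0233])
loc=lambda X:((X[:2]-O)@ex*1e3,(X[:2]-O)@ey*1e3)
q=lambda u,v,z:np.round(loc(onz(c,250+(u+.5)/5-.5,105+(v+.5)/5-.5,z)),1)
tcp=get_state()["tool_pos"]; print("tcp",np.round(loc(tcp),1))
for n,u,v in(("right end",321,238),("front",268,270),("left neck side",240,256),("far",285,215)):print("head",n,q(u,v,.1034))
for n,u,v in(("fixL",162,303),("fixR",252,265),("fix inL top",165,291),("fix inR",248,250),("gL",220,322),("g far in",297,282),("g far out",350,312),("g front out",275,382)):print(n,q(u,v,.048))
# grey head mask centroid
f=c["frame"].astype(int); b=(296,318,146,164); g=f[b[2]:b[3],b[0]:b[1]]
print(g.max(2)); print((g[...,2]-g[...,0]))
E
```

```text
tcp [ -2.2 121. ]
head right end [13.2 66.1]
head front [-21.8  61.5]
head left neck side [-26.5  78.8]
head far [ 9.9 92.1]
fixL [-43.5 131. ]
fixR [ 11.5 128.3]
fix inL top [-36.9 138.3]
fix inR [ 17.1 140.1]
gL [-28.1  99.9]
g far in [ 22.1 102.1]
g far out [29.6 65.5]
g front out [-32.1  45. ]
[[164 243 252 247 185 161 125 119 119 117 115 116 115 116 114 113 116 118
  114 114 112 117]
 [161 227 233 226 187 173 144 128 120 120 121 117 116 118 116 114 117 117
  116 116 117 116]
 [135 174 183 187 185 182 171 145 128 126 123 120 118 122 119 118 120 120
  119 120 119 118]
 [ 95 112 142 173 185 184 183 173 150 137 135 133 140 143 133 124 125 126
  127 122 117 119]
 [ 89  95  99 137 175 183 184 182 182 175 169 173 187 181 168 146 130 126
  122 122 120 118]
 [110 110  88  95 135 178 177 182 183 182 182 182 185 182 181 174 147 126
  119 117 118 114]
 [170 179 139  98 124 164 160 178 182 182 182 184 183 184 186 183 175 154
  121 118 115 113]
 [237 231 211 148 151 185 179 182 184 186 184 182 182 183 182 179 169 153
  115 115 117 116]
 [233 201 172 193 181 185 183 184 185 184 185 182 182 177
[... 1848 characters left out ...]
8  14  12  11  13  11   8   7
    4   1   0  -1]
 [ 17  16  11   7   9  13  18  16  16  12  11  13   9  11   8   5   8   3
    1  -2   0   0]
 [  8  13  21  12   7  10  12  12  11  11  11  10  11   9   6   2   4   2
    2   3   2   2]
 [ 18  19  23  20  15  13  10  11  11  12  11   8   8   4   3   3   5   4
    5   4   0   3]
 [ 21  23  21  23  32  42  29  24  24  20   7   5   5   4   5   0   1   0
    1   2   2   4]
 [ 21  23  21  30  62  91  75  65  67  53  23   5   6   3   4  -4  -1   0
    0   1   5   1]
 [ 22  23  30  48  86  96  95  95  95  87  47   4   5  -2  -3  -1  -3  -5
   -2   1   4   0]
 [ 37  59  75  89  96  97  98  97  95  78  22  -3  -2  -1  -1   3  -1  -3
   -7  -7   3   4]]
```

```bash
python3 - <<'E'
from meas import *
import pickle
c=pickle.load(open("s3.pkl","rb"))
ex=np.array([.92,.392]);ey=np.array([-.392,.92]);O=np.array([.610,.0233])
loc=lambda X:np.array([(X[:2]-O)@ex*1e3,(X[:2]-O)@ey*1e3])
P=np.array([loc(onz(c,u,v,.1034)) for u,v in((313.4,153),(303.7,157.3),(308.8,149.3),(299.4,153.7))]);print(P.round(1),P.mean(0))
# predicted pixels of head and gauge-grip corners given a seat in puller frame
def W(l,z): return np.array([*(O+l[0]/1e3*ex+l[1]/1e3*ey),z])
tcp=loc(get_state()["tool_pos"])
for dx,dy in((18,-55),(-18,-55),(18,-35),(-18,-35)): print(np.round(proj(c,W(tcp+[dx,dy],.1034)),1))
f=c["frame"]; 
# bright grip tops: crop for gauge grip
g=f[158:184,292:322].astype(int).min(2); print(g)
E
```

```text
[[ 10.6  64.1]
 [-18.   64.9]
 [ 10.2  83.1]
 [-18.3  82.9]] [-3.87507103 73.77559411]
[314.7 151.8]
[302.7 157.4]
[309.9 147.9]
[298.  153.4]
[[243 241 235 215 178 148 135 103  80  81 101 115 106  98  95  98 101 107
  110 121 127 126 126 121 121 118 117 115 112 108]
 [240 238 230 208 158 148 144 135 103  78  81  98  97  92  98 107 115 123
  125 129 127 126 126 125 123 120 122 120 117 113]
 [229 208 163 158 147 144 146 143 132 103  90  98  98 105 107 119 124 127
  134 151 138 123 122 127 127 127 123 123 123 121]
 [157 153 147 147 144 144 140 131 128 135 118 116 114 125 121 125 136 158
  182 214 189 144 127 129 127 128 125 124 122 121]
 [147 146 148 151 139 127 107  99 125 143 145 144 144 146 156 178 190 225
  232 234 227 194 154 135 127 129 125 122 118 118]
 [147 148 145 147 111 104 118 124 145 146 145 145 147 162 210 241 238 234
  228 222 232 232 210 164 135 124 120 123 115 112]
 [142 145 111 107 120 140 145 149 153 148 150 148 146 149 181 229 233 190
  147 150 208 232 234 225 174 134 121 121 117 116]
 [ 95 101 118 135 141 146 147 152 151 152 150 146 148 138 123 138 151 146
  135 11
[... 1593 characters left out ...]
211 171 162 143 107  80
   77  79  94 152 225 247 247 248 248 247 239 190]
 [136 141 140 122 107 106 116 121 108 106 117 133 156 149 146 137 109  82
   75  74  77  92 166 242 245 242 244 247 247 241]
 [129 136 143 138 123 110 104 112 116 111 109 124 144 147 156 149 118  82
   76  75  74  79  93 152 208 204 220 240 243 247]
 [111 128 135 139 138 125 109 107 106 116 117 134 158 168 179 166 118  88
   77  76  79  78  79  92 145 214 223 185 205 241]
 [ 81 111 130 135 138 141 129 111 107 110 126 150 184 189 154 152 136 112
   83  79  94  89  80  78  89 109 106  91 142 204]
 [ 76  80 106 131 135 143 142 128 110 105 108 122 147 156 150 150 143 131
   99 111 146 130  91  83  61  47  41  47  81 158]]
```

```bash
python3 - <<'E'
from meas import *
import pickle
c=pickle.load(open("s3.pkl","rb")); s=pickle.load(open("d0.pkl","rb"))["side"]
ex=np.array([.92,.392]);ey=np.array([-.392,.92]);O=np.array([.610,.0233])
loc=lambda X:np.array([(X[:2]-O)@ex*1e3,(X[:2]-O)@ey*1e3])
for u,v in((293.4,169.7),(311,160.5),(319.2,167),(301.3,176.3)): print("g",loc(onz(c,u,v,.048)).round(1))
g=s["frame"][142:172,272:306].astype(int).min(2)
for i,r in enumerate(g): print(142+i,*r)
E
```

```text
g [-30.   97.9]
g [ 27.5 100.6]
g [28.8 66.2]
g [-28.6  64.5]
142 105 106 105 109 110 112 108 102 97 90 86 90 89 89 93 94 96 100 107 113 111 109 107 106 108 114 114 113 111 107 105 106 103 99
143 113 112 114 111 108 108 108 101 88 88 87 91 92 90 94 97 98 103 108 110 114 110 104 108 111 114 115 114 110 104 107 108 105 97
144 123 121 112 107 104 102 102 100 96 90 90 91 93 93 95 100 103 108 116 102 104 119 111 105 108 113 116 112 108 105 110 107 102 102
145 126 117 111 109 104 99 96 97 98 93 94 97 97 101 114 142 166 172 180 145 145 170 141 121 110 109 109 109 107 106 108 106 103 103
146 117 119 114 110 113 109 104 99 97 94 98 105 117 139 171 216 241 236 235 222 207 224 206 167 124 103 103 103 102 102 105 105 101 100
147 105 102 102 107 112 111 106 102 100 101 110 143 171 208 233 237 238 233 229 186 178 226 232 223 166 123 107 107 106 107 106 104 104 104
148 100 97 101 105 104 106 108 111 118 139 170 212 233 237 237 231 221 177 162 142 126 174 225 233 224 185 134 114 112 107 106 105 106 107
149 100 99 99 102 105 117 138 167 178 212 234 238 234 230 214 169 160 148 146 139 117 115 161 222 
[... 2360 characters left out ...]
166 155 153 152 149 148 141
167 113 114 111 75 76 95 100 89 92 97 97 114 140 134 122 99 87 97 111 127 133 135 136 144 161 188 215 220 187 154 151 151 151 162
168 114 109 102 94 83 77 95 99 88 92 102 119 131 106 85 98 117 137 136 136 134 136 159 182 216 237 237 232 223 157 152 170 186 224
169 112 110 106 102 107 86 78 93 102 113 132 141 139 125 123 146 145 146 142 139 138 150 210 233 235 235 223 176 162 166 185 224 240 241
170 123 115 113 111 115 114 92 79 98 126 134 139 144 146 147 149 149 151 146 145 141 160 223 234 233 223 182 153 166 218 239 242 241 241
171 126 123 113 117 123 123 118 96 80 103 125 136 139 144 147 149 149 151 150 148 140 129 158 221 232 232 218 173 185 231 240 241 241 241
```

```bash
python3 -m pendant '[[-1,0.8,0.15,-0.15,0],[-1,1.2,0.1,-0.15,0],[-1,1.2,0,0,0],[-1,0.6,0,0,0],[-1,0,0,0,0],[-1,0,0,0,0]]'
python3 - <<'E'
from meas import *
import pickle
c=read_camera("side"); pickle.dump(c,open("s4.pkl","wb"))
ex=np.array([.92,.392]);ey=np.array([-.392,.92]);O=np.array([.610,.0233])
loc=lambda X:np.array([(X[:2]-O)@ex*1e3,(X[:2]-O)@ey*1e3])
for u,v in((283.2,160.4),(300.9,151.6)): print("fix",loc(onz(c,u,v,.048)).round(1))
print("tcp",loc(get_state()["tool_pos"]).round(1),get_state()["tool_pos"],get_state()["wrist_force"].round(1))
cv2.imwrite("pics/s4.png",cv2.resize(c["frame"][130:190,265:330],None,fx=10,fy=10,interpolation=cv2.INTER_CUBIC))
E
```

```text
time: 6.85
tool_pos: [0.5621, 0.1382, 0.1318]
orientation: [-2.503, 1.57, 2.61]
wrist_force: [0.3, -0.5, 0.2]
opening: 0.0106
fix [-30.3 145.7]
fix [ 28.1 148. ]
tcp [  1.1 124.5] [0.56219939 0.13820473 0.13207518] [ 0.1 -0.6 -0.7]
```

View pics/s4.png

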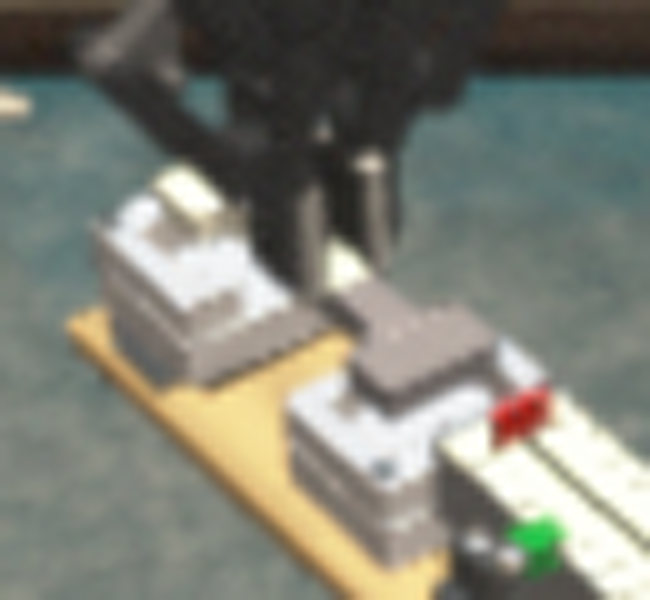

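```bash
python3 - <<'E'
from meas import *
import pickle
c=pickle.load(open("s4.pkl","rb"))
ex=np.array([.92,.392]);ey=np.array([-.392,.92]);O=np.array([.610,.0233])
loc=lambda X:np.array([(X[:2]-O)@ex*1e3,(X[:2]-O)@ey*1e3])
P=np.array([loc(onz(c,265+(u+.5)/10-.5,130+(v+.5)/10-.5,.0653)) for u,v in((355,368),(395,395),(497,350),(456,305))]);print(P.round(1),P.mean(0))
for u,v in((160,180),(188,168),(228,208)): print("white end",loc(onz(c,265+(u+.5)/10-.5,130+(v+.5)/10-.5,.0653)).round(1))
E
```

```text
[[-20.   80.9]
 [-18.1  66.2]
 [ 12.5  64.8]
 [ 14.8  85.8]] [-2.69577323 74.40263465]
white end [-17.  176.7]
white end [ -8.2 176.5]
white end [ -9.3 155.4]
```

The piece is over the grips, with the grey head near crop px (425,350), aligned to within about 2 mm. I'll lower it gently and watch the force.

```bash
python3 -m pendant '[[-1,0.2,0,0,0],[-1,0.2,0,0,0],[-1,0.2,0,0,0],[-1,0.2,0,0,0],[-1,0.1,0,0,0],[-1,0,0,0,0]]'
python3 -m pendant '[[-1,0.15,0,0,0],[-1,0.15,0,0,0],[-1,0,0,0,0]]'
python3 - <<'E'
from meas import *
import pickle
c=read_camera("side"); pickle.dump(c,open("s5.pkl","wb"))
cv2.imwrite("pics/s5.png",cv2.resize(c["frame"][130:190,265:330],None,fx=10,fy=10,interpolation=cv2.INTER_CUBIC))
E
```

```text
time: 7.5
tool_pos: [0.562, 0.1381, 0.1227]
orientation: [-2.287, 1.57, 2.826]
wrist_force: [0.7, 0.8, -0.9]
opening: 0.0109
time: 7.8
tool_pos: [0.562, 0.1381, 0.1197]
orientation: [-1.95, 1.57, -3.12]
wrist_force: [0.6, -0.4, -0.6]
opening: 0.0111
```

View pics/s5.png

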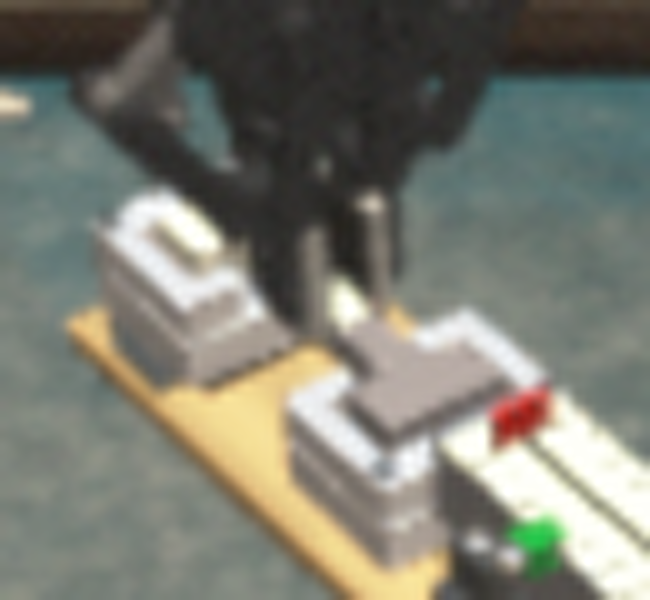

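There was no contact force and the heads are inside the pockets, with the grey head at crop px (425,395). I'll lower it to the floor and release.

```bash
python3 -m pendant '[[-1,0.15,0.1,-0.1,0],[-1,0.15,0,0,0],[-1,0.15,0,0,0],[-1,0.1,0,0,0],[-1,0,0,0,0]]'
python3 -m pendant '[[-1,0.1,0,0,0],[-1,0.05,0,0,0],[-1,0,0,0,0]]'
```

```text
time: 8.35
tool_pos: [0.5625, 0.1394, 0.1142]
orientation: [-2.095, 1.57, 3.019]
wrist_force: [-1.1, 0.1, -0.8]
opening: 0.0112
time: 8.65
tool_pos: [0.5626, 0.1394, 0.1128]
orientation: [-2.283, 1.571, 2.831]
wrist_force: [0.8, 0.7, -0.2]
opening: 0.011
```

```bash
python3 -m pendant '[[-0.5,0,0,0,0],[-0.2,0,0,0,0],[0,0,0,0,0],[0,0,0,0,0],[0,0,0,0,0],[0,-1,0,0,0],[0,-2,0,0,0],[0,-3,0,0,0],[0,-2,0,0,0],[-0.5,-1,0,0,0],[-1,0,0,0,0]]'
python3 go.py .6335 -.0319 .2 23.1
python3 - <<'E'
from meas import *
import pickle
c=read_camera("side"); pickle.dump(c,open("s6.pkl","wb"))
cv2.imwrite("pics/s6.png",cv2.resize(c["frame"][130:200,265:345],None,fx=8,fy=8,interpolation=cv2.INTER_CUBIC))
E
```

```text
time: 9.75
tool_pos: [0.563, 0.1395, 0.2042]
orientation: [1.251, 1.569, 0.081]
wrist_force: [0.4, 0.1, -0.5]
opening: 0.0142
t 9.75 p [0.563  0.1395 0.2042] yawy 22.97 xaxis [ 0.002  0.    -1.   ] shift now-axes cm [ 0.43 -0.2  18.53] after-turn axes [ 0.42 -0.24 18.53] roll -0.002 F [ 0.4  0.1 -0.5] open 0.0142 q [ 0.29  0.57 -0.78  1.8   0.48  0.97 -0.28]
```

View pics/s6.png

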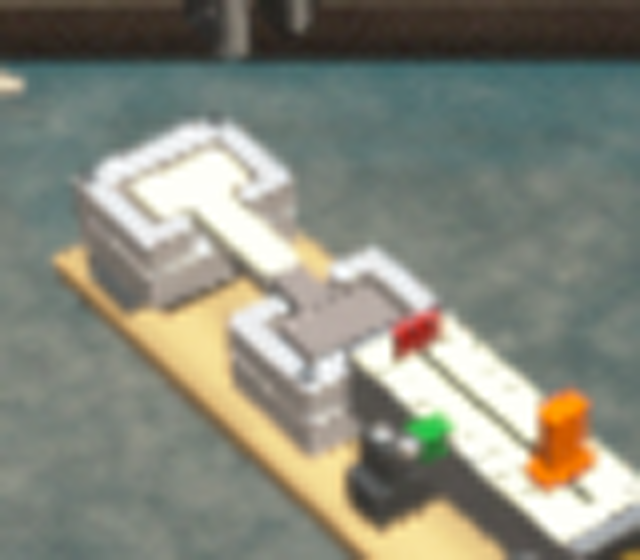

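The piece is seated flat in both pockets. The rider is still at crop px (562,440), beyond the clip at (430,435). I'll move behind the rider with the fingers shut.

```bash
python3 -m pendant '[[-1,0,0,1.5,0],[-1,0,0,3,0],[-1,0,0,3.5,0],[-1,0,0,3.5,0],[-1,0,0,3,0],[-1,0,0,2,0],[-1,0,-0.1,1.5,0],[-1,0,0,0.5,0],[-1,1,0,0,0],[-1,1,0,0,0],[-1,0,0,0,0],[-1,0,0,0,0]]'
python3 go.py .6335 -.0319 .15 23.1
python3 - <<'E'
from meas import *
import pickle
c=read_camera("side"); pickle.dump(c,open("s7.pkl","wb"))
cv2.imwrite("pics/s7.png",cv2.resize(c["frame"][120:220,280:380],None,fx=6,fy=6,interpolation=cv2.INTER_CUBIC))
E
```

```text
time: 11.0
tool_pos: [0.6336, -0.0304, 0.1825]
orientation: [-2.408, 1.57, 2.707]
wrist_force: [-0.3, -0.7, 0.2]
opening: 0.0
t 11.0 p [ 0.6336 -0.0304  0.1825] yawy 23.05 xaxis [-0.001  0.    -1.   ] shift now-axes cm [ 3.25 -0.07  0.14] after-turn axes [ 3.25 -0.07  0.13] roll -0.001 F [-0.3 -0.7  0.2] open 0.0 q [ 0.51  0.68 -0.72  1.67  0.52  1.    0.01]
```

View pics/s7.png

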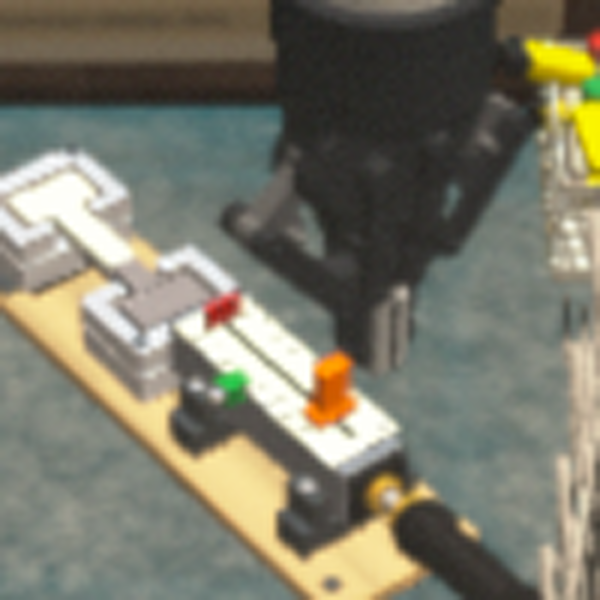

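```bash
python3 - <<'E'
from meas import *
import pickle
c=pickle.load(open("s7.pkl","rb"))
ex=np.array([.92,.392]);ey=np.array([-.392,.92]);O=np.array([.610,.0233])
loc=lambda X:np.array([(X[:2]-O)@ex*1e3,(X[:2]-O)@ey*1e3])
px=lambda u,v:(280+(u+.5)/6-.5,120+(v+.5)/6-.5)
print("tcp",loc(get_state()["tool_pos"]).round(1))
for n,u,v,z in(("tab top",334,358,.09),("tab top front -x",318,366,.09),("tab top right",352,362,.09),("needle top",225,300,.074),("clip",232,385,.066),("tip",372,368,.1095),("tipL",340,368,.1095),("tipR",405,360,.1095),("gauge end top -x",342,472,.063),("gauge end +x",398,432,.063)): print(n,loc(onz(c,*px(u,v),z)).round(1))
E
```

```text
tcp [  0.8 -58.9]
tab top [  2.7 -33. ]
tab top front -x [ -5.1 -32.8]
tab top right [  6.8 -39.1]
needle top [ 0.6 36.3]
clip [-22.7   0.1]
tip [ -3.3 -63.1]
tipL [-12.8 -55.8]
tipR [  9.4 -67.1]
gauge end top -x [-16.7 -63.2]
gauge end +x [ 14.6 -59. ]
```

```bash
python3 -m pendant '[[-1,1,0,0,0],[-1,1,0.1,0,0],[-1,0.8,0.1,0,0],[-1,0.3,0,0,0],[-1,0,0,-0.4,0],[-1,0,0,-0.5,0],[-1,0,0,-0.5,0],[-1,0,0,-0.5,0],[-1,0,0,-0.5,0],[-1,0,0,-0.5,0],[-1,0,0,-0.5,0],[-1,0,0,-0.5,0],[-1,0,0,-0.5,0],[-1,0,0,-0.5,0],[-1,0,0,-0.5,0],[-1,0,0,-0.3,0],[-1,0,0,0,0]]'
python3 - <<'E'
from meas import *
c=read_camera("side"); f=cents(c["frame"],(300,350,160,200)); print({k:(v[0].round(1),v[1]) for k,v in f.items()})
E
python3 -m pendant '[[-1,0,0,0.4,0],[-1,0,0,0.6,0],[-1,-1,0,1,0],[-1,-2,0,2,0],[-0.3,-2,0,3,0],[0,-1,0,3,0],[0.2,0,0,3,0],[0.2,0,0,2,0],[0.2,0,0,1,0],[0.2,0,0,0,0]]'
python3 - <<'E'
from meas import *
c=read_camera("side"); f=cents(c["frame"],(300,350,160,200)); print({k:(v[0].round(1),v[1]) for k,v in f.items()})
ex=np.array([.92,.392]);ey=np.array([-.392,.92]);O=np.array([.610,.0233])
loc=lambda X:np.array([(X[:2]-O)@ex*1e3,(X[:2]-O)@ey*1e3])
for k,z in(("red",.070),("orange",.077),("green",.064)): print(k,loc(onz(c,*f[k][0],z)).round(1))
print("tcp",loc(get_state()["tool_pos"]).round(1))
E
```

```text
time: 12.75
tool_pos: [0.6133, 0.0225, 0.1519]
orientation: [-2.737, 1.57, 2.377]
wrist_force: [-0.4, 0.1, 0.9]
opening: -0.0
{'red': (array([316.7, 170.8]), [314, 168, 6, 6, 22]), 'orange': (array([321.8, 177.5]), [320, 176, 5, 4, 16]), 'green': (array([318.2, 183.9]), [316, 182, 5, 5, 13])}
time: 13.8
tool_pos: [0.6761, -0.127, 0.212]
orientation: [3.079, 1.571, 1.908]
wrist_force: [-0.3, 0.3, -0.4]
opening: 0.0513
{'red': (array([316.5, 171. ]), [314, 169, 6, 5, 21]), 'orange': (array([322.7, 175. ]), [319, 171, 8, 9, 48]), 'green': (array([318.2, 183.9]), [316, 182, 5, 5, 13])}
red [-0.9 36.6]
orange [-2.7  8.8]
green [-21.9   1.4]
tcp [   2.3 -162.6]
```

```bash
python3 - <<'E'
from meas import *
import pickle
d=pickle.load(open("d0.pkl","rb"))
ex=np.array([.92,.392]);ey=np.array([-.392,.92]);O=np.array([.610,.0233])
for n in("top","side"):
    c=d[n]; f=cv2.cvtColor(c["frame"],cv2.COLOR_BGR2GRAY)
    print(n)
    for y in range(-70,-180,-5):
        row=[]
        for x in np.arange(-24,25,2):
            X=O+x/1e3*ex+y/1e3*ey; u,v=proj(c,[*X,.045])
            row.append(int(cv2.getRectSubPix(f,(1,1),(float(u),float(v)))[0,0]))
        r=np.array(row); dk=np.arange(-24,25,2)[r<62]; print(y,"min",r.min(),"dark",(dk.min(),dk.max()) if len(dk) else None,len(dk)*2)
E
```

```text
top
-70 min 154 dark None 0
-75 min 194 dark None 0
-80 min 164 dark None 0
-85 min 69 dark None 0
-90 min 34 dark (np.int64(-12), np.int64(10)) 24
-95 min 34 dark (np.int64(-12), np.int64(10)) 24
-100 min 35 dark (np.int64(-12), np.int64(8)) 22
-105 min 36 dark (np.int64(-10), np.int64(8)) 20
-110 min 35 dark (np.int64(-10), np.int64(8)) 20
-115 min 36 dark (np.int64(-10), np.int64(6)) 18
-120 min 36 dark (np.int64(-10), np.int64(6)) 18
-125 min 35 dark (np.int64(-10), np.int64(6)) 18
-130 min 36 dark (np.int64(-10), np.int64(8)) 20
-135 min 37 dark (np.int64(-10), np.int64(8)) 20
-140 min 37 dark (np.int64(-10), np.int64(8)) 20
-145 min 33 dark (np.int64(-12), np.int64(8)) 22
-150 min 29 dark (np.int64(-14), np.int64(12)) 28
-155 min 33 dark (np.int64(-14), np.int64(12)) 28
-160 min 31 dark (np.int64(-14), np.int64(12)) 28
-165 min 52 dark (np.int64(-8), np.int64(8)) 18
-170 min 100 dark None 0
-175 min 102 dark None 0
side
-70 min 41 dark (np.int64(-18), np.int64(-12)) 8
-75 min 82 dark None 0
-80 min 81 dark None 0
-85 min 51 dark (np.int64(-6), np.int64(10)) 18
-90 min 44 dark (np.int64(-8), np.int64(12)) 22
-95 min 43 dark (np.int64(-10), np.int64(10)) 22
-100 min 44 dark (np.int64(-10), np.int64(8)) 20
-105 min 43 dark (np.int64(-10), np.int64(8)) 20
-110 min 43 dark (np.int64(-10), np.int64(8)) 20
-115 min 44 dark (np.int64(-10), np.int64(10)) 22
-120 min 43 dark (np.int64(-10), np.int64(10)) 22
-125 min 47 dark (np.int64(-10), np.int64(10)) 22
-130 min 45 dark (np.int64(-10), np.int64(10)) 22
-135 min 42 dark (np.int64(-10), np.int64(8)) 20
-140 min 44 dark (np.int64(-10), np.int64(10)) 22
-145 min 44 dark (np.int64(-10), np.int64(10)) 22
-150 min 42 dark (np.int64(-12), np.int64(4)) 18
-155 min 45 dark (np.int64(-14), np.int64(0)) 16
-160 min 43 dark (np.int64(-16), np.int64(-2)) 16
-165 min 45 dark (np.int64(-16), np.int64(-6)) 12
-170 min 51 dark (np.int64(-12), np.int64(-10)) 4
-175 min 83 dark None 0
```

Rider is now on the zero side of the clip: its centre is at 8.8 mm along the scale line and the clip is at 1.4 ± 5, with positive towards zero. The handle waist middle is at about −123 mm. Moving to the handle.

```bash
python3 -m pendant '[[0.3,0,-0.1,-1,0],[0.3,0,-0.1,-2,0],[0.3,0,0,-1,0],[0.3,2,0,0,0],[0.3,3,0,0,0],[0.3,3,0,0,0],[0.3,2,0,0,0],[0.3,1.3,0,0,0],[0.3,0,0,0,0]]' 
python3 go.py .658 -.090 .099 23.1
python3 - <<'E'
from meas import *
c=read_camera("side")
cv2.imwrite("pics/s8.png",cv2.resize(c["frame"][120:240,290:390],None,fx=5,fy=5,interpolation=cv2.INTER_CUBIC))
E
```

```text
time: 14.75
tool_pos: [0.658, -0.0888, 0.0977]
orientation: [-2.253, 1.569, 2.861]
wrist_force: [-0.2, -0.5, -0.1]
opening: 0.0554
t 14.75 p [ 0.658  -0.0888  0.0977] yawy 23.01 xaxis [-0.002  0.001 -1.   ] shift now-axes cm [-0.13 -0.05  0.11] after-turn axes [-0.13 -0.05  0.11] roll -0.002 F [-0.2 -0.5 -0.1] open 0.0554 q [ 0.53  0.82 -0.65  1.62  0.6   0.91  0.06]
```

View pics/s8.png

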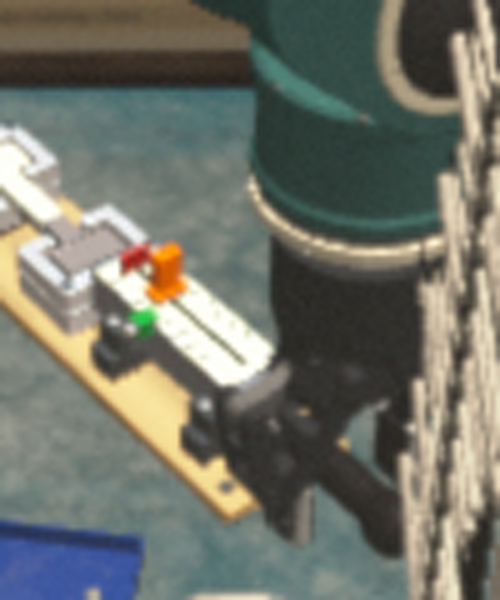

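The fingers straddle the handle waist. The rider at crop px (167,265) now sits between the needle at (135,258) and the clip at (145,322). Gripping, then the first 20 mm of pull.

```bash
python3 -m pendant '[[0.3,0,0,0.1,0],[-1,0,0,0,0],[-1,0,0,0,0],[-1,0,0,0,0],[-1,0,0,0,0],[-1,0,0,0,0],[-1,0,0,0,0]]' 50
python3 -c "
from cell import get_state;s=get_state();print(s['tool_pos'])"
python3 -m pendant '[[-1,0,0,0.1,0],[-1,0,0,0.2,0],[-1,0,0,0.2,0],[-1,0,0,0.2,0],[-1,0,0,0.2,0],[-1,0,0,0.2,0],[-1,0,0,0.2,0],[-1,0,0,0.2,0],[-1,0,0,0.2,0],[-1,0,0,0.2,0],[-1,0,0,0.1,0],[-1,0,0,0,0],[-1,0,0,0,0]]'
cat > nd.py <<'E'
from meas import *
import pickle
ex=np.array([.92,.392]);ey=np.array([-.392,.92]);O=np.array([.610,.0233])
loc=lambda X:np.array([(X[:2]-O)@ex*1e3,(X[:2]-O)@ey*1e3])
def look(box=(295,350,160,205)):
    A=[]
    for _ in range(2):
        c=read_camera("side"); f=cents(c["frame"],box)
        A.append([loc(onz(c,*f[k][0],z)) for k,z in(("red",.070),("orange",.077),("green",.064))])
    A=np.mean(A,0); print("red",A[0].round(1),"orange",A[1].round(1),"green",A[2].round(1),"px",{k:(v[0].round(1).tolist(),v[1]) for k,v in f.items()})
    s=get_state(); print("t",round(s["time"],2),"tcp",loc(s["tool_pos"]).round(1),"Fpull",round(float(s["wrist_force"][:2]@ey),2),"open",s["opening"]); return c
if __name__=="__main__": look()
E
python3 nd.py
```

```text
time: 15.5
tool_pos: [0.6595, -0.0902, 0.0996]
orientation: [1.116, 1.569, -0.054]
wrist_force: [1.5, -0.5, 6.3]
opening: 0.0191
[ 0.65950368 -0.09024346  0.09964563]
time: 16.8
tool_pos: [0.6671, -0.1078, 0.0996]
orientation: [1.988, 1.569, 0.819]
wrist_force: [-0.2, 3.9, 7.4]
opening: 0.0193
red [-4.4 17.4] orange [-2.6  1.2] green [-21.7  -4.6] px {'red': ([320.0, 175.5], [319, 174, 3, 4, 8]), 'orange': ([324.6, 176.6], [321, 171, 8, 11, 54]), 'green': ([319.8, 185.2], [318, 184, 4, 4, 13])}
t 16.9 tcp [   1.1 -142.9] Fpull 3.4 open 0.01952304246585237
```

```bash
python3 -m pendant '[[-1,0,0,0.2,0],[-1,0,0,0.2,0],[-1,0,0,0.2,0],[-1,0,0,0.2,0],[-1,0,0,0.2,0],[-1,0,0,0.2,0],[-1,0,0,0.2,0],[-1,0,0,0.1,0],[-1,0,0,0,0],[-1,0,0,0,0]]'
python3 - <<'E'
from nd import *
c=look(); t=read_camera("top"); d=pickle.load(open("d0.pkl","rb"))
def looser(c):
    h=cv2.cvtColor(c["frame"],cv2.COLOR_BGR2HSV).astype(int);b=c["frame"].astype(int)
    roi=np.zeros(h.shape[:2],bool);roi[165:215,255:325]=1
    red=roi&((b[...,2]-b[...,1])>40)&((b[...,2]-b[...,0])>25)&((h[...,0]<7)|(h[...,0]>165)); org=roi&(h[...,0]>=7)&(h[...,0]<17)&(h[...,1]>150)
    gr=roi&(b[...,1]-b[...,2]>35)&(b[...,1]-b[...,0]>25)
    for n,m,w,z in(("red",red,b[...,2]-b[...,1],.072),("org",org,b[...,2]-b[...,0],.08),("grn",gr,b[...,1]-b[...,2],.064)):
        v,u=np.nonzero(m)
        if len(u): ww=w[v,u]; print(n,len(u),loc(onz(c,(u*ww).sum()/ww.sum(),(v*ww).sum()/ww.sum(),z)).round(1))
looser(d["top"]); print("now"); looser(t)
a=cv2.resize(t["frame"][160:220,250:330],None,fx=5,fy=5,interpolation=cv2.INTER_CUBIC)
b=cv2.resize(c["frame"][150:210,290:350],None,fx=5,fy=5,interpolation=cv2.INTER_CUBIC)
cv2.imwrite("pics/c9.png",np.hstack([a,b]))
E
```

```text
time: 17.9
tool_pos: [0.6728, -0.1212, 0.0996]
orientation: [2.313, 1.569, 1.144]
wrist_force: [-1.8, 5.1, 8.9]
opening: 0.0194
red [-4.9  6.8] orange [-2.1 -6.1] green [-21.7  -4.6] px {'red': ([322.5, 178.0], [322, 178, 2, 1, 2]), 'orange': ([326.6, 178.2], [323, 172, 8, 12, 56]), 'green': ([319.8, 185.2], [318, 184, 4, 4, 13])}
t 18.0 tcp [   1.1 -157.5] Fpull 6.08 open 0.019285962967929362
red 4 [-3.1 39.2]
org 8 [ -6.6 -32.5]
grn 18 [-20.7   5.7]
now
red 7 [-2.5  5.5]
org 15 [-5.7 -0.4]
grn 20 [-20.5  -2. ]
```

View pics/c9.png

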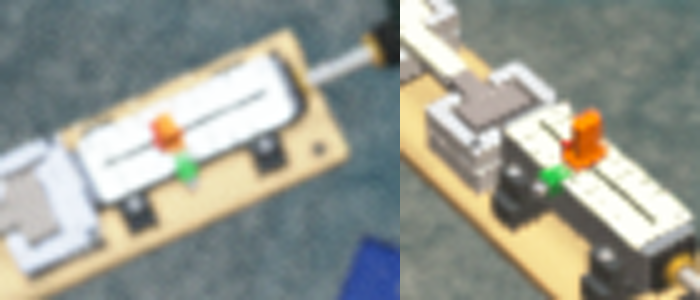

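The view shows the needle and rider together, about 6 mm short of the clip: left (168,130) against (187,170), right (583,140) against (555,178). I'll refine with profiles from the top view, which is insensitive to height along the scale.

```bash
python3 -m pendant '[[-1,0,0,0.15,0],[-1,0,0,0.15,0],[-1,0,0,0.1,0],[-1,0,0,0,0],[-1,0,0,0,0]]'
python3 - <<'E'
from nd import *
d=pickle.load(open("d0.pkl","rb"))
def prof(c,xs,z,fn,ys):
    f=c["frame"].astype(np.float32); o=np.array([[proj(c,[*(O+x/1e3*ex+y/1e3*ey),z]) for y in ys] for x in xs],np.float32)
    s=cv2.remap(f,o[...,0],o[...,1],cv2.INTER_LINEAR); return fn(s).mean(0)
def cen(p,ys):
    p=p-np.median(p); k=p.argmax(); m=(abs(ys-ys[k])<9)&(p>.1*p[k]); w=p*m; y0=(w*ys).sum()/w.sum(); h=ys[p>p[k]/2]; return round(float(y0),2),round(h.min(),1),round(h.max(),1),round(float(p[k]))
ys=np.arange(-60,60,.5)
red=lambda s:np.clip(s[...,2]-s[...,1],0,999); blu=lambda s:np.clip(s[...,2]-s[...,0],0,999); grn=lambda s:np.clip(s[...,1]-s[...,2],0,999)
ts=[read_camera("top") for _ in range(4)]
av=dict(ts[0]); av["frame"]=np.mean([t["frame"] for t in ts],0)
for n,c in(("d0",d["top"]),("now",av)):
    print(n,"red",cen(prof(c,np.arange(-8,5),.07,red,ys),ys) ,"grn",cen(prof(c,np.arange(-24,-15),.066,grn,ys),ys),"org",cen(prof(c,np.arange(-8,5),.08,lambda s:np.clip(s[...,1]-s[...,0],0,999)*(s[...,2]-s[...,1]>20),ys),ys))
q=slice(90,160)
print("now R-G",np.c_[ys[100:150:2],prof(av,np.arange(-10,7),.07,red,ys)[100:150:2],prof(av,np.arange(-10,7),.07,blu,ys)[100:150:2],prof(av,np.arange(-24,-15),.066,grn,ys)[100:150:2]].round(0).tolist())
s=get_state(); print(s["time"],loc(s["tool_pos"]).round(2),s["wrist_force"].round(1))
E
```

```text
time: 18.55
tool_pos: [0.6743, -0.1247, 0.0996]
orientation: [2.419, 1.569, 1.25]
wrist_force: [-2.5, 6.7, 8.9]
opening: 0.0192
d0 red (-32.81, np.float64(-37.5), np.float64(39.5), 80) grn (5.53, np.float64(1.0), np.float64(10.0), 101) org (-32.72, np.float64(-37.0), np.float64(-28.5), 86)
now red (-2.76, np.float64(-10.0), np.float64(3.0), 97) grn (-1.92, np.float64(-6.0), np.float64(2.5), 99) org (-4.95, np.float64(-10.0), np.float64(0.0), 89)
now R-G [[-10.0, 47.0, 96.0, 8.0], [-9.0, 59.0, 122.0, 16.0], [-8.0, 66.0, 141.0, 28.0], [-7.0, 70.0, 151.0, 43.0], [-6.0, 74.0, 157.0, 61.0], [-5.0, 77.0, 160.0, 78.0], [-4.0, 81.0, 161.0, 90.0], [-3.0, 86.0, 160.0, 99.0], [-2.0, 89.0, 155.0, 103.0], [-1.0, 91.0, 145.0, 101.0], [0.0, 88.0, 128.0, 95.0], [1.0, 78.0, 103.0, 84.0], [2.0, 62.0, 75.0, 66.0], [3.0, 42.0, 47.0, 46.0], [4.0, 23.0, 24.0, 29.0], [5.0, 10.0, 10.0, 16.0], [6.0, 3.0, 3.0, 7.0], [7.0, 0.0, 0.0, 4.0], [8.0, 0.0, 0.0, 3.0], [9.0, 0.0, 0.0, 3.0], [10.0, 0.0, 0.0, 3.0], [11.0, 0.0, 0.0, 3.0], [12.0, 0.0, 0.0, 3.0], [13.0, 0.0, 0.0, 3.0], [14.0, 0.0, 0.0, 3.0]]
18.75 [   1.16 -161.42] [-2.   6.2  8.5]
```

The needle face is at about 0 and the clip middle at −1.9, so about 1.5 mm remains. I'll pull that and hold for more than a second.

```bash
python3 -m pendant '[[-1,0,0,0.1,0],[-1,0,0,0.05,0],[-1,0,0,0,0],[-1,0,0,0,0],[-1,0,0,0,0],[-1,0,0,0,0],[-1,0,0,0,0],[-1,0,0,0,0],[-1,0,0,0,0],[-1,0,0,0,0],[-1,0,0,0,0],[-1,0,0,0,0],[-1,0,0,0,0],[-1,0,0,0,0],[-1,0,0,0,0],[-1,0,0,0,0],[-1,0,0,0,0],[-1,0,0,0,0]]'
python3 nd.py
```

```text
time: 20.55
tool_pos: [0.6749, -0.1259, 0.0996]
orientation: [2.51, 1.569, 1.341]
wrist_force: [-1.9, 6.4, 8.1]
opening: 0.0195
red [-6.4 -1.1] orange [ -3.4 -11.6] green [-21.7  -4.6] px {'red': ([324.0, 180.0], [324, 180, 1, 1, 1]), 'orange': ([327.6, 179.5], [324, 174, 8, 11, 54]), 'green': ([319.8, 185.2], [318, 184, 4, 4, 13])}
t 20.65 tcp [   1.2 -162.8] Fpull 7.56 open 0.01970953383939891
```

Held for 1.6 s at the clip. Easing back slowly.

```bash
python3 -m pendant '[[-1,0,0,-0.1,0],[-1,0,0,-0.2,0],[-1,0,0,-0.2,0],[-1,0,0,-0.2,0],[-1,0,0,-0.2,0],[-1,0,0,-0.2,0],[-1,0,0,-0.2,0],[-1,0,0,-0.2,0],[-1,0,0,-0.2,0],[-1,0,0,-0.2,0],[-1,0,0,-0.2,0],[-1,0,0,-0.2,0],[-1,0,0,-0.2,0],[-1,0,0,-0.2,0],[-1,0,0,-0.2,0],[-1,0,0,-0.2,0],[-1,0,0,-0.1,0],[-1,0,0,0,0]]'
python3 nd.py
python3 -m pendant '[[-1,0,0,-0.1,0],[-1,0,0,-0.1,0],[-1,0,0,-0.1,0],[-1,0,0,-0.1,0],[-1,0,0,-0.1,0],[-1,0,0,-0.1,0],[-1,0,0,-0.1,0],[-1,0,0,0,0],[-1,0,0,0,0]]'
python3 nd.py
```

```text
time: 22.45
tool_pos: [0.6626, -0.0974, 0.0996]
orientation: [1.626, 1.57, 0.457]
wrist_force: [-0.6, 3.5, 7.2]
opening: 0.0194
red [-1.  28.9] orange [ -2.9 -11.9] green [-21.7  -4.6] px {'red': ([318.4, 172.6], [316, 171, 5, 4, 14]), 'orange': ([327.9, 179.6], [325, 175, 7, 10, 47]), 'green': ([319.8, 185.2], [318, 184, 4, 4, 13])}
t 22.55 tcp [   1.1 -131.6] Fpull 2.95 open 0.01949412257273054
time: 23.45
tool_pos: [0.66, -0.0913, 0.0996]
orientation: [1.284, 1.569, 0.115]
wrist_force: [2.3, 0.8, 7.1]
opening: 0.0192
red [-0.9 35.9] orange [-1.4 -4.2] green [-21.9  -0. ] px {'red': ([316.7, 171.2], [314, 169, 6, 5, 20]), 'orange': ([326.5, 177.6], [323, 172, 8, 11, 51]), 'green': ([318.6, 184.2], [317, 183, 4, 5, 12])}
t 23.55 tcp [   1.1 -125.1] Fpull 1.05 open 0.018840865676381494
```

```bash
python3 -m pendant '[[-1,0,0,-0.1,0],[-1,0,0,0,0],[-1,0,0,0,0]]'
python3 -m pendant '[[-0.6,0,0,0,0],[-0.3,0,0,0,0],[0,0,0,0,0],[0.3,0,0,0,0],[0.3,0,0,0,0],[0.3,0,0,0,0]]'
python3 nd.py
python3 -m pendant '[[0.3,-0.5,0,0,0],[0.3,-1.5,0,0,0],[0.3,-3,0,0,0],[0.3,-3,0,0,0],[0.3,-3,0,0,0],[0.3,-2,0,0,0],[0.3,0,-2,2,0],[0.3,0,-3,2,0],[0.3,0,-3.5,2,0],[0.3,0,-3.5,1,0],[0.3,0,-3,0,0],[0.3,0,-2,0,0],[0.3,0,0,0,0]]'
python3 - <<'E'
from nd import *
c=look(); t=read_camera("top")
a=cv2.resize(t["frame"][145:235,200:350],None,fx=3,fy=3,interpolation=cv2.INTER_CUBIC)
b=cv2.resize(c["frame"][130:220,265:380],None,fx=3,fy=3,interpolation=cv2.INTER_CUBIC)
cv2.imwrite("pics/f.png",np.hstack([a,b]))
def prof(c,xs,z,fn,ys):
    f=c["frame"].astype(np.float32); o=np.array([[proj(c,[*(O+x/1e3*ex+y/1e3*ey),z]) for y in ys] for x in xs],np.float32)
    return fn(cv2.remap(f,o[...,0],o[...,1],cv2.INTER_LINEAR)).mean(0)
ys=np.arange(-60,60,.5)
for n,p in(("orange",prof(t,np.arange(-8,5),.075,lambda s:np.clip(s[...,2]-s[...,0],0,999),ys)*(ys<25)),("green",prof(t,np.arange(-24,-15),.066,lambda s:np.clip(s[...,1]-s[...,2],0,999),ys)),("needle",prof(t,np.arange(-8,5),.07,lambda s:np.clip(s[...,2]-s[...,1],0,999),ys)*(ys>25))):
    h=ys[p>p.max()/2]; print(n,h.min(),h.max(),p.max().round())
E
```

```text
time: 23.85
tool_pos: [0.6596, -0.0905, 0.0997]
orientation: [1.229, 1.569, 0.06]
wrist_force: [1.7, 0.3, 8.0]
opening: 0.0192
time: 24.45
tool_pos: [0.659, -0.0907, 0.0988]
orientation: [-2.232, 1.571, 2.882]
wrist_force: [0.0, 0.4, -0.0]
opening: 0.0555
red [-1.1 36.5] orange [-2.4 -4.5] green [-21.5   1.9] px {'red': ([316.5, 171.0], [314, 169, 6, 5, 19]), 'orange': ([326.2, 177.9], [323, 172, 7, 11, 46]), 'green': ([318.2, 183.8], [316, 182, 5, 5, 12])}
t 24.55 tcp [   0.4 -124.1] Fpull -0.11 open 0.05542545258570283
time: 25.85
tool_pos: [0.528, -0.2232, 0.23]
orientation: [-0.67, 1.569, -1.843]
wrist_force: [0.3, 1.1, -0.5]
opening: 0.0559Traceback (most recent call last):
  File "<stdin>", line 2, in <module>
  File "nd.py", line 9, in look
    A.append([loc(onz(c,*f[k][0],z)) for k,z in(("red",.070),("orange",.077),("green",.064))])
                         ~^^^
KeyError: 'red'
```

The arm hides the scale from the side camera and is near the lamp, so I'll retreat towards the base.

```bash
python3 -m pendant '[[0.3,0,0,-1.5,0],[0.3,0,0,-3,0],[0.3,0,0,-3,0],[0.3,0,-1,-3,0],[0.3,0,-2,-3,0],[0.3,0,-3,-2,0],[0.3,0,-3,-1,0],[0.3,0,-2,0,0],[0.3,0,0,0,0],[0.3,0,0,0,0]]'
python3 - <<'E'
from nd import *
c=read_camera("side"); t=read_camera("top")
a=cv2.resize(t["frame"][145:235,200:350],None,fx=3,fy=3,interpolation=cv2.INTER_CUBIC)
b=cv2.resize(c["frame"][130:220,265:380],None,fx=3,fy=3,interpolation=cv2.INTER_CUBIC)
cv2.imwrite("pics/f.png",np.hstack([a,b]))
def prof(c,xs,z,fn,ys):
    f=c["frame"].astype(np.float32); o=np.array([[proj(c,[*(O+x/1e3*ex+y/1e3*ey),z]) for y in ys] for x in xs],np.float32)
    return fn(cv2.remap(f,o[...,0],o[...,1],cv2.INTER_LINEAR)).mean(0)
ys=np.arange(-60,60,.5)
for n,p in(("orange",prof(t,np.arange(-8,5),.075,lambda s:np.clip(s[...,2]-s[...,0],0,999),ys)*(ys<25)),("green",prof(t,np.arange(-24,-15),.066,lambda s:np.clip(s[...,1]-s[...,2],0,999),ys)),("needle",prof(t,np.arange(-8,5),.07,lambda s:np.clip(s[...,2]-s[...,1],0,999),ys)*(ys>25))):
    h=ys[p>p.max()/2]; print(n,h.min(),h.max(),p.max().round())
look()
E
```

```text
time: 26.9
tool_pos: [0.3647, -0.1119, 0.2294]
orientation: [0.296, 1.57, -0.873]
wrist_force: [0.1, 0.3, -1.3]
opening: 0.0553
orange -4.0 5.0 157.0
green 0.5 10.0 108.0
needle 36.5 40.5 46.0
red [-1.  36.4] orange [-2.4 -4.3] green [-21.5   1.9] px {'red': ([316.6, 171.0], [314, 169, 6, 5, 20]), 'orange': ([326.1, 177.8], [323, 172, 7, 11, 46]), 'green': ([318.2, 183.8], [316, 182, 5, 5, 12])}
t 27.1 tcp [-278.5  -28.4] Fpull -0.12 open 0.05527313099311435
```

```bash
python3 -c "
from cell import hand_in; print(hand_in())"
```

```text
the job is handed in; nothing more can be done
None
```

I ran the proof test as asked and handed the job in at about 27 s of the 67 s allowed. No verdict is reported.

**What I did**
1. Laid the test piece into both grips; pictures taken afterwards showed it seated flat.
2. Pushed the orange rider from beyond the green clip back to the zero side of it.
3. Drew the handle straight out about 39 mm. About 6–7 mm of that was free slide of the gauge, and the rest was needle travel.
4. Held the needle at the clip for about 1.6 s at a measured pull of about 7 N.
5. Eased the handle back at about 20 mm/s or slower, to within 0.5 mm of its start, before opening the jaws.

**Last checks**
- **Rider:** its needle-side edge is at about +5 mm along the scale line, and the clip spans 0.5 to 10 mm. It sits close to the clip's middle.
- **Needle and gauge:** both are back at their starting positions to within 1 mm.
- **Clip and contact:** there was no sign that the clip moved, and the wrist force is at noise level.

**What disagreed or could not be checked**
- The two cameras differed by 2–4 mm on clip and needle positions. I relied on the top view, which is not affected by height along the scale, and on the measured handle travel.
- While backing off after letting go of the handle, the gripper passed close to the magnifier lamp. I saw no force, and moved it away.
- The final picture could not be viewed because the 12-picture limit was used up. The last check rests on the colour measurements, so the seated piece was last seen by eye at the start of the pull.

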